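Open the filter tray of a dryer base module

TASK

The dryer's filter tray has to be opened for cleaning. With a closed fingertip push the red bolt fully back by its stud so that it no longer bars the tray, then hook the fingertip behind the green lip and draw the tray gently out along its rails until it stops. Pinch and lift nothing, leave the filter cartridge untouched in the tray and leave the other things on the bench alone.

Things in the scene. Friction and masses are not known exactly. Their poses are not given: they have to be found in the camera images.
- base: White base module of a tumble dryer, fixed to the bench: 200 mm deep (x), 310 mm wide (y), 68 mm high; grey fan motor on its right rear 108 mm high, black box on its left rear 93 mm. Origin: middle of its underside, on the bench. -x points out of its front, roughly to the robot: the tray comes out along -x. +y is the way the bolt opens. Bolt bracket, 28 mm high, at x -180 to -100, y 95 to 155 mm.
- tray (a joint): Travel of the grey filter tray in m: 0 home, 0.110 at its stop, out along the module's -x. Friction about 2.5 N; it stays where left. In front of the module the tray has an open finger pocket, 150 mm wide (y) and 52 mm long (x), between lip and a cross wall 42 mm high; its floor is 16 mm above the bench. The closed bolt bars the tray after 4 mm.
- lip: The tray with its green upright front lip. Lip: 8 mm thick, 150 mm wide (y), top edge 55 mm above the bench, 39 mm above the pocket's floor. Origin: middle of the top edge of its back face, the one that looks into the finger pocket (+x). Axes as the module's: -x is the way out.
- bolt (a joint): How far the red bolt is pushed back, in m: from about 0 (barring the lip) to 0.035 at its stop; it clears the lip from 0.020 on. It slides along the module's +y against about 1.5 N of friction and stays where it is left.
- stud (a point): Middle of the top of the bolt's red upright stud, a round pin 14 mm thick, top 92 mm above the bench, standing 50 mm above the flat red bolt bar (12 mm wide, 100 mm long: y -45 to +55 mm from the stud, top 42 mm above the bench). It stands 18 mm in front (-x) of the plane of the lip's back face. Axes as the module's: push it along +y.
- cartridge_mid (a point): Centre (21 mm above its underside) of the loose white filter cartridge lying in the tray behind the cross wall, 110 x 100 x 42 mm, with a blue grip rib on top. It rides along with the tray; do not take it out.
- cartridge: The same filter cartridge; origin: the middle of its underside.
- capacitor: Bystander: silver motor capacitor standing upright, 44 mm thick, 86 mm high; origin under its centre.
- driver_red: Bystander: screwdriver with a red handle, lying along its x; origin at the middle of its underside.
- driver_black: Bystander: screwdriver with a black handle, lying along its x; origin at the middle of its underside.
- wrench: Bystander: steel wrench lying along its x; origin at the middle of its underside.
- pulley: Bystander: black plastic belt pulley, 60 mm across, 34 mm high; origin under its centre.

How it is judged (in metres and radians):
On the way, in this order (a step that is already met when the one before it is completed fails the run):
1. the bolt is pushed back while the tray is still home (value of joint bolt above 0.027 m and value of joint tray below 0.012 m), for 0.1 s.
2. the tray is being drawn out by the lip (value of joint tray above 0.02 m and contact force between lip and the fingers above 0.3 N), for 0.1 s.
At the end, for the whole second after the job is handed in: The bolt is at least 27 mm back (stop at 35), the tray drawn out at least 98 mm (stop at 110) and at rest, and the filter cartridge lies flat in the tray (value of joint bolt above 0.027 m and value of joint tray above 0.098 m and velocity of joint tray between -0.01 and 0.01 m/s and x of cartridge_mid in the frame of lip between 0.095 and 0.195 m and y of cartridge_mid in the frame of lip between -0.04 and 0.04 m and height (world z) of cartridge_mid below 0.044 m and angle between cartridge_mid's own z axis and vertical below 0.1 rad and linear speed of cartridge below 0.02 m/s); the robot touches nothing.
It fails at once if the tray is pinched, or pulled or pushed with more than 35 N (contact force between lip and the fingers above 35 N).
It fails at once if the filter cartridge is lifted or tipped (height (world z) of cartridge_mid above 0.05 m or angle between cartridge_mid's own z axis and vertical above 0.2 rad).
It fails at once if the filter cartridge is pushed or gripped (contact force between cartridge and the fingers above 3 N).
It fails at once if another thing on the bench is disturbed (moved over 15 mm) (distance of any of capacitor, driver_red, driver_black, wrench, pulley from where it was at the start of the episode above 0.015 m).
It also fails if it takes over 35 s, if anything falls off the work surface, if the arm or the gripper's body presses on something with over 40 N, if the wrist force passes 120 N, or if a joint passes its speed limit or range.

ROBOT

A 6-joint arm with a two-finger parallel gripper is mounted at the origin on the work surface. World frame = base frame: x ahead of the robot, y to its left, z up, the work surface at z = 0. Lengths are in m, angles in degrees, forces in N, time in s.
With the tool pointing down it reaches from about 0.225 to 0.875 m from the base axis. Payload 3.4 kg.
Tool frame: the origin (TCP) lies midway between the tips of the shut fingers; the grasp point (between the pads) lies robot.pinch_z behind it (robot.pinch_z is the distance from the TCP to the grasp point, in m); z points along the fingers, y is the line along which they close (so a half turn about z gives the same grasp; the last joint's range is limited). The gripper opens to 85 mm and grips with 20 to 120 N. Pads are 22 mm wide; open, the fingers measure 114 mm over their backs; the gripper's body (76 mm by 85 mm) begins 54 mm behind the grasp point. The pads swing forward as they close: fully open they stand 13 mm farther back than shut.
Start: joints at [69.271, 15.808, 86.224, -0, 77.962, -6.933], TCP at [0.137, 0.558, 0.231] pointing down, gripper open.
Joint ranges: [-165.64, 165.64], [-43.16, 119.46], [12.63, 154.43], [-67.54, 247.53], [6.08, 155.33], [-154.97, 154.97]. Speed limits (degrees/s): [147.25, 147.25, 180, 180, 180, 180].

INTERFACE

Orientations are given as [roll, pitch, yaw] about the fixed x, y, z axes, in that order (R = Rz(yaw) Ry(pitch) Rx(roll)).
In Python, from station import robot gives the robot as it stands.
- The arm moves only by the tool jog_arm, never from a script. Its argument "motion" is text: rows parted by semicolons, each of 4 numbers parted by spaces: the shift along the tool's x, y, z in cm, then the turn about the tool's z in degrees. In form: dx dy dz yaw; .... A call has 1 to 12 rows; each row shifts and turns the commanded pose from where the row before left it, along the tool's axes as they then stand; what a row does not reach is not made up. A row lasts 1/10 s, in which the tool goes at most 50 mm and 8.59 degrees, less where a joint would pass 70% of its speed; a pose out of reach is approached as far as the arm can. A call is refused whole if a number of a shift passes 5 or a number of a turn 8.59, either way. A call with a gripper value outside its range is refused whole. "claw" is the opening, from 0 (shut) to 1 (fully open), set as the call begins (left out, the last holds). The fingers move at their own pace and stop on an object; "squeeze" is the grip in N (left out, the last holds). Time passes only in rows, so rows that do not move let the fingers close. It gives the time, the measured TCP pose, the force, the opening and the grip force at its end, in the units of the state.
- robot.get_state(): the state, without advancing time (a new reading comes with each control period).
- robot.snapshot(name): name is "scene" or "side" or "wrist"; returns (picture, depth): 400x640x3 uint8, blue, green, red; 400x640 float32, m along the optical axis (not along the pixel's ray), 0 where there is no reading.
- robot.calibration(name): a dict with "mtx" (3x3 intrinsics, pixels), "distortion" ([k1, k2, p1, p2, k3] as OpenCV has them; the pictures are not rectified), "rvec" (rotation vector, rad) and "tvec" (3), from world to camera coordinates, as OpenCV has them. Camera axes: x right, y down, z forward; pixel columns grow to the right and rows downward; lengths in m; the calibration is good to about 2 mm. A picture is of the moment at which its call begins: read the wrist's pose just before it. calibration takes no time and is no camera call; for the wrist camera it gives the pose at the moment of the call.
- robot.finish_job(): hands the job in; it is judged then, once.
The state is a dict: "time_s": time; "joint_pos": joint angles; "joint_velocities": joint speeds; "tau": joint torques, N m; "eef_pos": TCP position; "tcp_rot": TCP orientation; "ft_force": force on the tool from outside, world axes, zero at the start; "moment": the same for the moment, N m; "finger_gap": finger opening in m; "grasp_force": force on a finger pad.
Only numpy, scipy, OpenCV 4.12 (cv2) and the standard library are available. Lean on these libraries where they do the work, as an engineer would, in place of code of your own. Each camera call takes 0.05 s, during which the arm holds its last target. There are 200 camera calls.

## Working session

There is one attempt and no reset: what is moved stays moved. The work goes in short steps, Python scripts to look and compute and a tool call to move; the robot and the scene stay as the last step left them, time stands still between calls to the robot, and variables do not carry over. Pictures are saved under pics/ and viewed, at most 10 in all, crops included, and the job is handed in when it is done.

Besides the shell and the picture viewer there is one more tool, called after "Request:" as name(argument=value, ...) on one line, values as JSON. jog_arm: Moves the arm, as the interface text tells. Its arguments: {"type":"object","properties":{"motion":{"type":"string"},"claw":{"type":"number"},"squeeze":{"type":"number"}},"required":["motion"]}

```bash
mkdir -p pics; ls
cat > h.py <<'E'
import cv2,numpy as np
from station import robot
def cast(cal,uv,z):
    R=cv2.Rodrigues(np.array(cal["rvec"],float))[0];t=np.array(cal["tvec"],float).ravel()
    p=cv2.undistortPoints(np.array(uv,float).reshape(-1,1,2),np.array(cal["mtx"],float),np.array(cal["distortion"],float)).reshape(-1,2)
    d=np.c_[p,np.ones(len(p))]@R; c=-R.T@t
    return c+d*((z-c[2])/d[:,2])[:,None]
def pts(cal,depth,mask):
    v,u=np.nonzero(mask&(depth>0)); 
    R=cv2.Rodrigues(np.array(cal["rvec"],float))[0];t=np.array(cal["tvec"],float).ravel()
    p=cv2.undistortPoints(np.c_[u,v].astype(float).reshape(-1,1,2),np.array(cal["mtx"],float),np.array(cal["distortion"],float)).reshape(-1,2)
    return (np.c_[p,np.ones(len(p))]*depth[v,u][:,None]-t)@R
E
python3 - <<'E'
from h import *
s=robot.get_state();print({k:np.round(v,3) for k,v in s.items()})
for n in("scene","side"):
    c=robot.calibration(n);im,d=robot.snapshot(n);cv2.imwrite(f"pics/{n}0.png",im)
    hsv=cv2.cvtColor(im,cv2.COLOR_BGR2HSV);h,sa,v=cv2.split(hsv)
    for nm,m in(("green",(h>40)&(h<85)&(sa>90)&(v>40)),("red",((h<8)|(h>172))&(sa>130)&(v>50))):
        k,l,st,ce=cv2.connectedComponentsWithStats(m.astype(np.uint8))
        for i in range(1,k):
            if st[i,4]>25:
                P=pts(c,d,l==i)
                print(n,nm,st[i],ce[i].round(),len(P), np.percentile(P,[3,50,97],axis=0).round(3).tolist() if len(P) else 0)
E
```

```text
pics
{'time_s': np.float64(0.0), 'joint_pos': array([ 6.9272e+01,  1.5849e+01,  8.6297e+01,  2.0000e-03,  7.7964e+01,
       -6.9310e+00]), 'joint_velocities': array([ 0.084, -0.01 , -0.024,  0.049,  0.156,  0.029]), 'tau': array([-0.0000e+00, -4.1678e+01, -2.4580e+01, -0.0000e+00,  1.2000e-02,
       -0.0000e+00]), 'eef_pos': array([0.137, 0.558, 0.23 ]), 'tcp_rot': array([-1.79890e+02, -1.50000e-02,  1.66202e+02]), 'ft_force': array([-0.461, -0.058, -0.142]), 'moment': array([ 0.016,  0.014, -0.025]), 'grasp_force': np.float64(0.0), 'finger_gap': np.float64(0.086)}
scene green [282 202  49  30 533] [306. 216.] 531 [[0.566, -0.104, 0.025], [0.585, -0.036, 0.044], [0.603, 0.029, 0.057]]
scene red [ 0  0 12  9 58] [4. 3.] 57 [[-0.292, -1.956, 0.323], [-0.249, -1.947, 0.338], [-0.224, -1.936, 0.36]]
scene red [33  0 16  9 64] [40.  3.] 64 [[-0.555, -1.957, 0.256], [-0.49, -1.947, 0.273], [-0.438, -1.936, 0.293]]
scene red [73  0 15  6 44] [79.  2.] 44 [[-0.853, -1.963, 0.19], [-0.785, -1.945, 0.201], [-0.745, -1.935, 0.218]]
scene red [314   0  38  30 936] [331.  14.] 935 [[-1.616, -0.
[... 5049 characters left out ...]
580 134  12   8  26] [586. 137.] 26 [[2.243, -0.278, -0.606], [2.247, -0.255, -0.596], [2.257, -0.224, -0.588]]
side red [575 138  39  21 114] [593. 148.] 113 [[2.237, -0.402, -0.645], [2.249, -0.305, -0.632], [2.261, -0.22, -0.613]]
side red [235 170  25  32 308] [247. 186.] 306 [[0.45, 0.177, 0.011], [0.491, 0.195, 0.023], [0.539, 0.22, 0.028]]
side red [299 175  20  30 225] [309. 189.] 223 [[0.575, 0.02, 0.032], [0.587, 0.059, 0.044], [0.603, 0.104, 0.093]]
side red [602 360  38  40 737] [621. 382.] 735 [[0.655, -0.665, 0.015], [0.695, -0.663, 0.058], [0.735, -0.661, 0.092]]
side red [625 368  15  32 249] [635. 388.] 249 [[0.638, -0.668, 0.1], [0.66, -0.665, 0.113], [0.702, -0.663, 0.13]]
```

Run:
```python
from h import *
for n in("scene","side"):
    c=robot.calibration(n);im,d=robot.snapshot(n)
    h,sa,v=cv2.split(cv2.cvtColor(im,cv2.COLOR_BGR2HSV))
    k=np.zeros_like(h);k[150:280,250:440]=1
    G=pts(c,d,(h>40)&(h<85)&(sa>90)&(v>40)&(k>0));T=G[G[:,2]>0.052]
    for X in(G,T):
        (vx,vy,x0,y0)=cv2.fitLine(X[:,:2].astype(np.float32),cv2.DIST_HUBER,0,.01,.01).ravel()
        print(n,len(X),"dir ang",np.degrees(np.arctan2(vy,vx)),X.mean(0).round(4),X[:,1].min(),X[:,1].max())
    R=pts(c,d,((h<8)|(h>172))&(sa>130)&(v>50)&(k>0));R=R[(R[:,0]>.56)&(R[:,1]<.14)]
    S=R[R[:,2]>.055];B=R[(R[:,2]<.048)]
    print("stud",len(S),np.median(S,0).round(4),S.min(0).round(3),S.max(0).round(3))
    print("bar",len(B),B[B[:,1].argmin()].round(3),B[B[:,1].argmax()].round(3),"ang",cv2.fitLine(B[:,:2].astype(np.float32),cv2.DIST_HUBER,0,.01,.01).ravel())
    cv2.imwrite(f"pics/{n}1.png",cv2.resize(im[120:300,160:480],None,fx=2.5,fy=2.5))
```

```text
scene 533 dir ang 75.232315 [ 0.584  -0.0363  0.0425] -0.11444553167136406 0.03448175712225235
scene 150 dir ang 75.408455 [ 0.5833 -0.0376  0.0553] -0.1099551439178036 0.030920763858252688
stud 42 [0.6    0.0668 0.0801] [0.591 0.062 0.056] [0.603 0.071 0.096]
bar 112 [0.585 0.032 0.043] [0.607 0.117 0.041] ang [0.25091845 0.9680082  0.599228   0.0740155 ]
side 486 dir ang 75.49093 [ 0.5745 -0.0464  0.042 ] -0.11367461522955263 0.04830025033712538
side 186 dir ang 75.71485 [ 0.5758 -0.044   0.0558] -0.11238921908027576 0.030828563644898575
stud 72 [0.5868 0.0603 0.0788] [0.582 0.056 0.055] [0.596 0.07  0.096]
bar 143 [0.577 0.02  0.045] [0.602 0.109 0.041] ang [0.253723   0.96727693 0.5837208  0.04843899]
```

View pics/scene1.png

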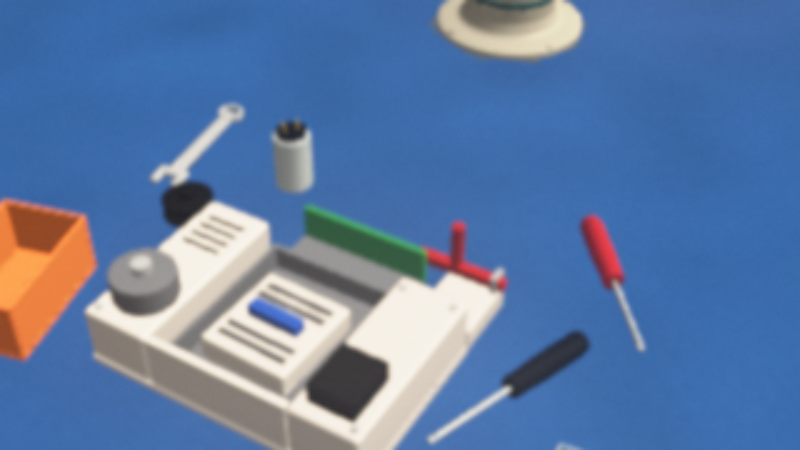

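View pics/side1.png

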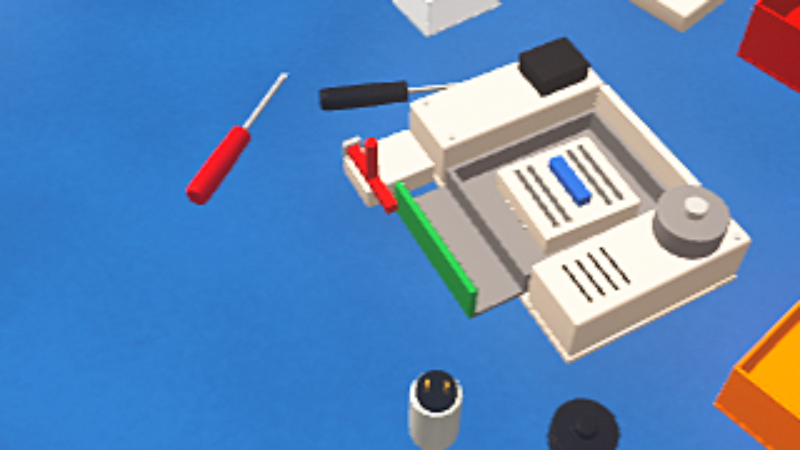

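The scene view shows the module from its rear: green lip around (306,216), stud (343,218). The side view, taken from the robot's side, confirms the closed bolt overlapping the lip's left end. The module yaw is about -14.5°, so the tool axes already line up with it: tool x is the way out and tool y the way the bolt opens.

Request:
jog_arm(motion="-2 -1.5 0 0.7;-3.4 -2.5 0 0;-3.4 -2.5 0 0;-3.4 -2.5 0 0;-3.4 -2.5 0 0;-3.4 -2.5 0 0;-3.4 -2.5 0 0;-3.4 -2.5 0 0;-3.4 -2.5 0 0;-3.4 -2.5 0 0;-3.4 -2.5 0 0;-3.4 -2.5 0 0", claw=0, squeeze=20)

```text
time_s: 1.4
eef_pos: [0.447, 0.1777, 0.2313]
tcp_rot: [180.0, 0.0, 165.5]
ft_force: [1.4, 1.0, 0.1]
finger_gap: -0.0001
grasp_force: 0.0
```

Request:
jog_arm(motion="-3.4 -2.5 0 0;-3.4 -2.5 0 0;-3.4 -2.5 0 0;-3.4 -2.5 0 0;-2 -2 0 0;0 0 0 0;0 0 0 0;0 0 0 0")

```text
time_s: 2.2
eef_pos: [0.5664, 0.0249, 0.2312]
tcp_rot: [180.0, -0.1, 165.5]
ft_force: [0.1, -0.3, 0.4]
finger_gap: -0.0003
grasp_force: 0.0
```

Run:
```python
from h import *
s=robot.get_state();p=np.array(s["eef_pos"]);y=np.radians(s["tcp_rot"][2]);print(p.round(4),s["tcp_rot"],s["ft_force"],s["finger_gap"],s["time_s"])
ex=np.array([np.cos(y),np.sin(y)]);ey=np.array([np.sin(y),-np.cos(y)])
d=np.array([.5935,.0635])-p[:2];print("to stud, tool cm",100*d@ex,100*d@ey)
im,dd=robot.snapshot("wrist");cv2.imwrite("pics/w0.png",im)
c=robot.calibration("wrist")
h,sa,v=cv2.split(cv2.cvtColor(im,cv2.COLOR_BGR2HSV))
R=pts(c,dd,((h<8)|(h>172))&(sa>130)&(v>50));G=pts(c,dd,(h>40)&(h<85)&(sa>90)&(v>40))
R=R[(R[:,0]>.54)&(R[:,0]<.65)&(abs(R[:,1]-.07)<.08)];S=R[R[:,2]>.085];T=G[(G[:,2]>.05)&(G[:,2]<.07)]
for X in(S,T):
  if len(X):
    print(len(X),X.mean(0).round(4),[( (X[:,:2]-p[:2])@e*100).min().round(2) for e in(ex,ey)],[((X[:,:2]-p[:2])@e*100).max().round(2) for e in(ex,ey)])
    print(cv2.fitLine(X[:,:2].astype(np.float32),cv2.DIST_HUBER,0,.01,.01).ravel())
```

```text
[0.5664 0.0249 0.2312] [ 1.79972211e+02 -6.40276627e-02  1.65537534e+02] [ 0.08777314 -0.31713292  0.4220232 ] -0.0003095631630499539 2.2
to stud, tool cm -1.659910681005791 4.418045461518449
165 [0.5911 0.0642 0.0921] [np.float64(-2.09), np.float64(3.82)] [np.float64(-0.87), np.float64(5.03)]
[0.93665236 0.3502604  0.5906035  0.06402735]
1100 [ 0.5791 -0.0391  0.0553] [np.float64(-3.24), np.float64(-13.33)] [np.float64(-2.52), np.float64(1.56)]
[ 0.25146168  0.96786726  0.5791138  -0.03910431]
```

View pics/w0.png

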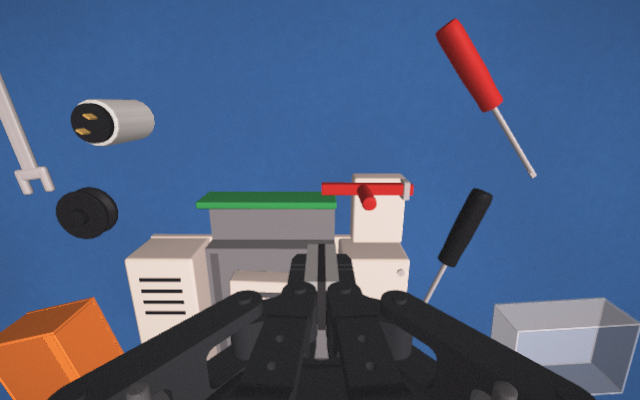

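The wrist view shows the stud at about (368,198), right of the fingertip, and the lip from (200,200) to (335,200). The capacitor and pulley are well to the left. The stud is at tool x -1.5, y +4.4 cm from the TCP.

Request:
jog_arm(motion="-1.5 0 2.3 0;0 0 3 0;0 0 3 0;0 0 3 0;0 0 3 0;0 0 2 0;0 0 0 0;0 0 0 0;0 0 0 0")

```text
time_s: 3.15
eef_pos: [0.5829, 0.0207, 0.07]
tcp_rot: [180.0, 0.2, 165.5]
ft_force: [1.3, -0.0, 0.4]
finger_gap: -0.0004
grasp_force: 0.0
```

Request:
jog_arm(motion="0 0.8 0 0;0 0.8 0 0;0 0.4 0 0;0 0.4 0 0;0 0.4 0 0;0 0.4 0 0;0 0.4 0 0;0 0.4 0 0;0 0.4 0 0;0 0.4 0 0;0 0.4 0 0;0 0 0 0")

```text
time_s: 4.35
eef_pos: [0.595, 0.0713, 0.0682]
tcp_rot: [180.0, 0.0, 165.5]
ft_force: [0.3, -0.6, 0.2]
finger_gap: -0.0002
grasp_force: 0.0
```

```bash
cat > m.py <<'E'
from h import *
import sys
s=robot.get_state();p=np.array(s["eef_pos"]);y=np.radians(165.5)
ex=np.array([np.cos(y),np.sin(y)]);ey=np.array([np.sin(y),-np.cos(y)])
print("tcp",p.round(4),"F tool",(s["ft_force"][:2]@ex).round(2),(s["ft_force"][:2]@ey).round(2),s["ft_force"][2],s["time_s"])
for n in("scene","side"):
    c=robot.calibration(n);im,d=robot.snapshot(n)
    h,sa,v=cv2.split(cv2.cvtColor(im,cv2.COLOR_BGR2HSV))
    R=pts(c,d,((h<8)|(h>172))&(sa>130)&(v>50));G=pts(c,d,(h>40)&(h<85)&(sa>90)&(v>40))
    near=lambda X:X[(X[:,0]>.4)&(X[:,0]<.66)&(abs(X[:,1])<.16)&(X[:,2]<.1)]
    R=near(R);G=near(G);S=R[(R[:,2]>.055)]
    for nm,X in(("stud",S),("bar",R[(R[:,2]>.035)&(R[:,2]<.048)]),("lip",G[G[:,2]>.052])):
        if len(X): q=(X[:,:2]-[.5911,.0642]);print(n,nm,len(X),"rel to old stud, tool cm: x",(100*np.median(q@ex)).round(2),"y min/med/max",(100*np.percentile(q@ey,[1,50,99])).round(2))
    if len(sys.argv)>1:cv2.imwrite(f"pics/{n}{sys.argv[1]}.png",cv2.resize(im[120:300,160:480],None,fx=2.5,fy=2.5))
E
python3 m.py 2
```

```text
tcp [0.595  0.0713 0.0682] F tool -0.41 -0.47 0.19163518848658262 4.35
scene stud 56 rel to old stud, tool cm: x -0.78 y min/med/max [2.29 3.13 3.65]
scene bar 124 rel to old stud, tool cm: x -0.63 y min/med/max [-1.2   3.11  8.19]
scene lip 157 rel to old stud, tool cm: x -1.83 y min/med/max [-17.32  -9.98  -2.97]
side stud 14 rel to old stud, tool cm: x 0.73 y min/med/max [0.11 2.42 2.95]
side bar 129 rel to old stud, tool cm: x 0.28 y min/med/max [-1.76  1.52  7.96]
side lip 190 rel to old stud, tool cm: x -1.18 y min/med/max [-17.79 -11.03  -3.2 ]
```

Request:
jog_arm(motion="0 0.2 0 0;0 0.2 0 0;0 0.1 0 0;0 0.1 0 0;0 0 0 0;0 0 0 0")

```text
time_s: 5.05
eef_pos: [0.5957, 0.0751, 0.0681]
tcp_rot: [-179.9, -0.0, 165.5]
ft_force: [-1.0, -4.5, 0.6]
finger_gap: 0.0003
grasp_force: 2.7
```

```bash
python3 m.py 3
```

```text
tcp [0.5957 0.0751 0.0681] F tool -0.15 -4.62 0.6200351364401919 5.05
scene stud 55 rel to old stud, tool cm: x -0.75 y min/med/max [2.63 3.4  3.92]
scene bar 126 rel to old stud, tool cm: x -0.55 y min/med/max [-0.99  3.51  8.58]
scene lip 151 rel to old stud, tool cm: x -1.85 y min/med/max [-17.38  -9.76  -2.8 ]
side stud 11 rel to old stud, tool cm: x 0.74 y min/med/max [1.28 2.89 3.16]
side bar 128 rel to old stud, tool cm: x 0.24 y min/med/max [-1.5   1.97  8.25]
side lip 190 rel to old stud, tool cm: x -1.19 y min/med/max [-17.79 -11.21  -3.26]
```

The bolt is at its stop: the push force rose to 4.6 N and the stud has moved about 34 mm. Next I back off, raise the tool and go over the pocket.

Request:
jog_arm(motion="0 -0.5 0 0;0 -0.5 -1 0;0 -1.5 -2 0;-1 -2 -2 0;-1.2 -2.5 0 0;-1.2 -2.5 0 0;-0.3 -2 0 0;0 0 0 0;0 0 0 0;0 0 0 0")

```text
time_s: 6.15
eef_pos: [0.6034, -0.0433, 0.1187]
tcp_rot: [179.9, 0.0, 165.5]
ft_force: [0.9, 0.5, -0.8]
finger_gap: -0.0001
grasp_force: 0.0
```

Run:
```python
from h import *
s=robot.get_state();p=np.array(s["eef_pos"]);y=np.radians(s["tcp_rot"][2]);print(p.round(4),s["tcp_rot"][2],s["ft_force"],s["time_s"])
ex=np.array([np.cos(y),np.sin(y)]);ey=np.array([np.sin(y),-np.cos(y)])
c=robot.calibration("wrist");im,dd=robot.snapshot("wrist");cv2.imwrite("pics/w1.png",im)
h,sa,v=cv2.split(cv2.cvtColor(im,cv2.COLOR_BGR2HSV))
G=pts(c,dd,(h>40)&(h<85)&(sa>90)&(v>40));T=G[(G[:,2]>.05)&(G[:,2]<.06)]
q=(T[:,:2]-p[:2])*100;print(len(T),np.percentile(q@ex,[2,50,98]),np.percentile(q@ey,[1,50,99]))
```

```text
[ 0.6034 -0.0433  0.1187] 165.51996611233724 [ 0.88237833  0.48269527 -0.78399272] 6.15
2640 [2.06225355 2.46263416 2.75661287] [-7.4851537  -0.23618364  6.99355613]
```

View pics/w1.png

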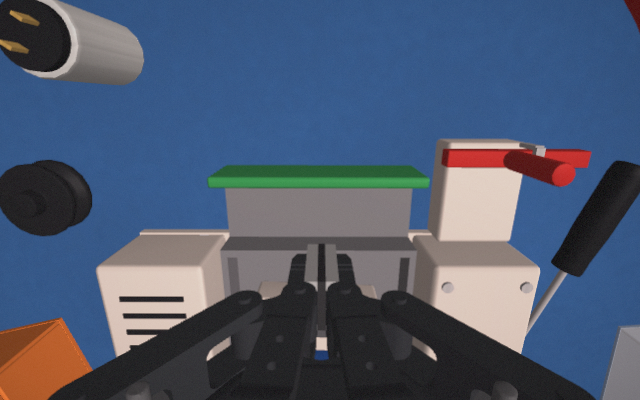

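View pics/side3.png

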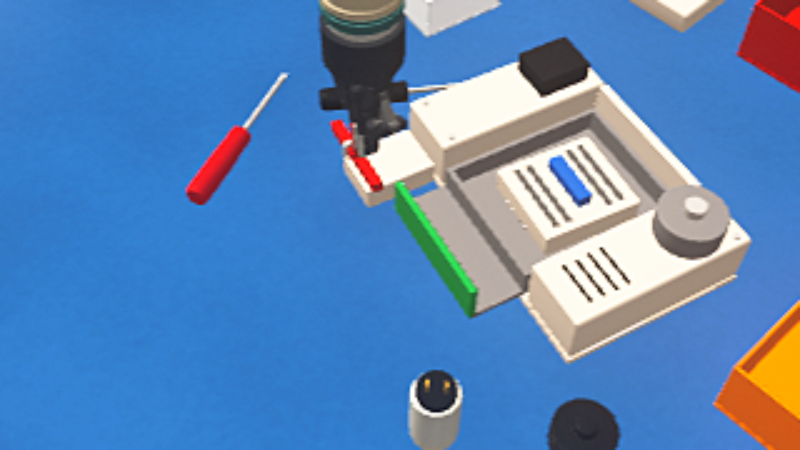

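The wrist view shows the bolt bar (from column 443) clear of the lip (ends at column 428). The fingertip is centred over the pocket, with the lip's back face 2.0 cm ahead. The side view shows the bolt back and the tray still home.

Request:
jog_arm(motion="0 0 2 0;0 0 2.5 0;0 0 2 0;0 0 1.5 0;0 0 1 0;0 0 0 0;0 0 0 0")

```text
time_s: 6.9
eef_pos: [0.6038, -0.0438, 0.0287]
tcp_rot: [180.0, 0.0, 165.5]
ft_force: [0.5, 1.0, 0.1]
finger_gap: -0.0002
grasp_force: 0.0
```

Request:
jog_arm(motion="0.2 0 0 0;0.2 0 0 0;0.2 0 0 0;0.15 0 0 0;0.15 0 0 0;0.15 0 0 0;0.15 0 0 0;0.2 0 0 0;0.2 0 0 0;0.2 0 0 0;0.2 0 0 0")

```text
time_s: 8.0
eef_pos: [0.5841, -0.0392, 0.0285]
tcp_rot: [180.0, 0.0, 165.5]
ft_force: [2.1, -1.0, 2.1]
finger_gap: 0.0001
grasp_force: 1.3
```

Request:
jog_arm(motion="0.3 0 0 0;0.4 0 0 0;0.5 0 0 0;0.5 0 0 0;0.5 0 0 0;0.5 0 0 0;0.5 0 0 0;0.5 0 0 0;0.5 0 0 0;0.5 0 0 0;0.5 0 0 0;0.5 0 0 0")

```text
time_s: 9.2
eef_pos: [0.5284, -0.0247, 0.0283]
tcp_rot: [180.0, 0.0, 165.5]
ft_force: [2.4, -0.1, 2.1]
finger_gap: -0.0003
grasp_force: 1.4
```

Request:
jog_arm(motion="0.5 0 0 0;0.5 0 0 0;0.5 0 0 0;0.4 0 0 0;0.3 0 0 0;0.2 0 0 0;0.2 0 0 0;0.2 0 0 0;0.2 0 0 0;0.2 0 0 0;0 0 0 0")

```text
time_s: 10.3
eef_pos: [0.497, -0.0168, 0.0281]
tcp_rot: [-180.0, -0.1, 165.5]
ft_force: [2.2, 0.2, 0.4]
finger_gap: 0.0001
grasp_force: 0.8
```

```bash
python3 m.py 4
```

```text
tcp [ 0.497  -0.0168  0.0281] F tool -2.08 0.7 0.40566439805862464 10.3
scene stud 48 rel to old stud, tool cm: x -0.75 y min/med/max [2.91 3.51 3.93]
scene bar 123 rel to old stud, tool cm: x -0.59 y min/med/max [-0.96  3.33  8.54]
scene lip 87 rel to old stud, tool cm: x 8.15 y min/med/max [-17.16  -7.01  -2.77]
side lip 200 rel to old stud, tool cm: x 8.81 y min/med/max [-17.8  -10.95  -3.24]
```

View pics/side4.png

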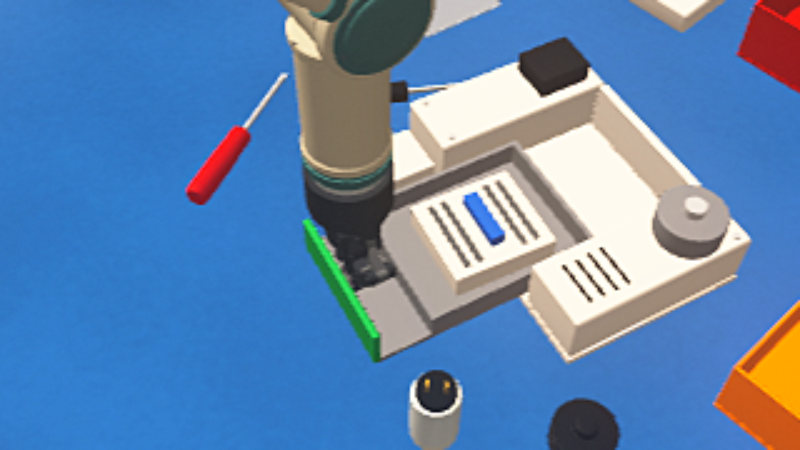

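The side view shows the tray riding out cleanly with the cartridge flat, and the capacitor clear. The lip has moved about 100 mm, so about 10 mm remain.

Request:
jog_arm(motion="0.15 0 0 0;0.15 0 0 0;0.15 0 0 0;0.15 0 0 0;0.1 0 0 0;0.1 0 0 0;0 0 0 0")

```text
time_s: 11.1
eef_pos: [0.4897, -0.0149, 0.0283]
tcp_rot: [-180.0, -0.0, 165.5]
ft_force: [2.1, -0.2, -1.4]
finger_gap: 0.0006
grasp_force: 1.0
```

Request:
jog_arm(motion="0.1 0 0 0;0.1 0 0 0;0 0 0 0;0 0 0 0")

```text
time_s: 11.5
eef_pos: [0.4882, -0.0145, 0.0284]
tcp_rot: [-180.0, 0.0, 165.5]
ft_force: [1.1, -1.7, -2.4]
finger_gap: 0.0
grasp_force: 1.3
```

Request:
jog_arm(motion="0.1 0 0 0;0 0 0 0;-0.3 0 0 0;-0.4 0 0 0;0 0 -2 0;0 0 -3 0;0 0 -3 0;0 0 -4 0;0 0 -4 0;0 0 0 0;0 0 0 0")

```text
time_s: 12.6
eef_pos: [0.4936, -0.0157, 0.1889]
tcp_rot: [180.0, 0.0, 165.5]
ft_force: [-0.4, -0.4, 0.3]
finger_gap: 0.0
grasp_force: 0.0
```

```bash
python3 m.py 5
```

```text
tcp [ 0.4936 -0.0157  0.1889] F tool 0.31 -0.49 0.2638117719760785 12.6
scene stud 48 rel to old stud, tool cm: x -0.79 y min/med/max [2.89 3.56 3.96]
scene bar 125 rel to old stud, tool cm: x -0.58 y min/med/max [-1.03  3.75  8.57]
scene lip 133 rel to old stud, tool cm: x 9.15 y min/med/max [-17.24  -9.62  -2.87]
side bar 59 rel to old stud, tool cm: x 0.18 y min/med/max [-1.51 -0.25  1.56]
side lip 199 rel to old stud, tool cm: x 9.74 y min/med/max [-17.85 -11.03  -3.54]
```

View pics/side5.png

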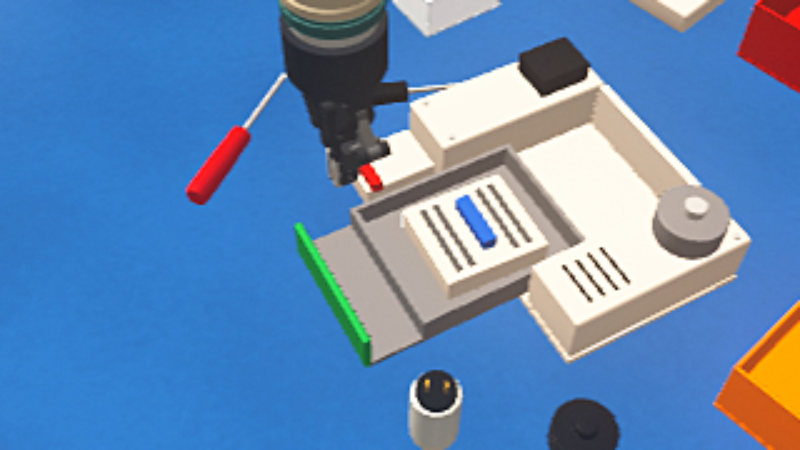

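The side view shows the lip about 110 mm out (crop (300,225) to (368,360)), the cartridge flat in the tray, the bolt back and the fingers clear. I'm handing it in.

```bash
python3 -c "
from station import robot
print(robot.finish_job())"
```

```text
the job is handed in; nothing more can be done
None
```

The job is handed in, with no verdict returned: the bolt is pushed back to its stop (about 34 mm), the tray is drawn out about 110 mm, the cartridge lies flat in it, and the other bench items were left alone.

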